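# Load the rack insert into the reading station

### The job

Load the smaller of the two black tube-rack inserts into the white reading station so that it lies flat and fully home in the pocket behind the raised metal lip, and let go of it. It goes in lengthwise from the grey apron: under the clear guard, over the lip and against the sprung pusher, until its near end can be worked down behind the lip. Leave the wider insert, the pen pot, the bottle and the tube rack where they are.

Things in the scene. Friction and masses are not known exactly. Their poses are not given: they have to be found in the camera images.
- insert: the insert to load: flat black plastic block 60 (its x) x 46 (its y) x 14 mm (z), about 90 g, with 4 x 3 shallow round marks on top. Origin: centre of its underside. Either end may lead. On the crest it see-saws: bearing down on its near end keeps the far end up, so let it tip before pushing on.
- wide_insert: the other insert, same look but 60 (x) x 72 (y) x 14 mm with 4 x 5 marks; too wide for the pocket. To be left alone. Origin: centre of its underside.
- station: fixed white station, 230 x 124 mm. +x: push direction (away from the robot, turned by its yaw), z up. Origin: at bench level under the lip's inner (far) face, on the centre line. Station coordinates in mm are used below. From x = 0 on lies the pocket: floor z = 28, 50 wide between two white cheeks (8 thick, x -16 to 85, up to z = 88) that carry the guard.
- apron (a point): middle of the grey apron's top: station x = -72, y = 0, z = 30 mm. The apron is flat, 124 mm wide, from x = -130 to the lip's foot at x = -12. From x = -49 on, low fences (4 mm thick, top z = 46) funnel from 74 mm apart to 50 mm apart at the cheeks.
- guard_edge (a point): middle of the near lower edge of the clear guard plate: station x = -16, y = 0, z = 88 mm. The plate is 4 mm thick and covers lip and pocket from here to x = 75, so the lip can only be reached by fingers leaning in under this edge.
- lip (a point): middle of the lip's crest at its inner face: station x = 0, y = 0, z = 35 mm. The lip is a metal ramp across the 50 mm track, rising 5 mm above the apron from x = -12 to -2, then a 2 mm wide level crest, then a sheer 7 mm drop to the pocket floor.
- pocket (a point): point on the pocket floor, station x = 30, y = 0, z = 28 mm: where the insert's origin lies when home (near end against the lip's inner face, far end against the pusher), the insert's x along the station's x, either way round.
- pusher (a joint): travel (m) of the sprung steel pusher plate at the pocket's far end: 0 when free, its face then at station x = 54 mm; at most 0.014; about 0.006 with the insert home. 1.8 N at 0, plus 0.15 N per mm. While the insert is squeezed between fingers and pusher, friction can hold its near end up: once past the lip it may need pressing down.
- pen_pot: empty round steel pot, 72 mm across, 85 mm tall; bystander. Origin: centre of its underside.
- bottle: white bottle, 60 mm across, 130 mm tall; bystander. Origin: centre of its underside.
- tube_rack: dark wire tube rack 90 x 150 mm holding capped tubes up to 90 mm high; bystander. Origin: centre of its underside.
Things that resemble listed ones, but are neither listed nor needed, are in the scene too. Leave any pink or yellow look-alike of the insert alone.

How it is judged:
By the outcome, as a careful person would: the job done as asked, in the order asked, and still so for the second after the job is handed in, with the robot touching nothing.
It also fails if it takes over 58 s, if anything falls off the work surface, if the arm or the gripper's body presses on something with over 40 N, if the wrist force passes 120 N, or if a joint passes its speed limit or range.

### The arm

A 6-joint arm with a two-finger parallel gripper is mounted at the origin on the work surface. World frame = base frame: x ahead of the robot, y to its left, z up, the work surface at z = 0. Lengths are in m, angles in degrees, forces in N, time in s.
With the tool pointing down it reaches from about 0.3 to 0.75 m from the base axis. Payload 8.5 kg.
Tool frame: the origin (TCP) lies at the very end of the fingers, on their centre line; the grasp point (between the pads) lies 19 mm behind it (hold_point_z is the distance from the TCP to the grasp point, in m); z points along the fingers, y is the line along which they close (so a half turn about z gives the same grasp; the last joint's range is limited). The gripper opens to 88 mm and grips with 3 to 60 N. Pads are 18 mm wide; open, the fingers measure 123 mm over their backs; the gripper's body (75 mm by 187 mm) begins 45 mm behind the grasp point.
Start: joints at [64.326, 21.807, 74.336, -0, 83.858, -12.336], TCP at [0.127, 0.535, 0.213] pointing down, gripper open.
Joint ranges: [-178.18, 178.18], [-50.72, 133.34], [12.68, 142.11], [-81.47, 261.47], [9.98, 163.14], [-165.26, 165.26]. Speed limits (degrees/s): [136.94, 136.94, 180, 180, 180, 180].

### API

Orientations are given as a 3x3 rotation matrix whose columns are the frame's x, y, z axes.
In Python, from plant import movep, movel, movej, open_jaws, close, sleep, inverse_kinematics, get_obs, grab_frame, get_calibration, MotionError, job_done, regions_of, hold_point_z gives the robot as it stands. The module is installed in compiled form; this text tells all that it offers. Calls block until the motion is done:
- movep(position, orientation): joint-space move of the TCP to a pose.
- movel(position, attitude=None, speed=0.15, contact_N=None): straight line of the TCP; attitude=None keeps the orientation; speed is the mean speed in m/s. With contact_N (N) it stops when the force on the tool has changed by that much, and returns True; else False.
- movej(angles): joint-space move.
- open_jaws() and close(force=None): open the fingers fully, or close them until they stop; force is the grip in N (None keeps the last).
- sleep(seconds).
- inverse_kinematics(position, orientation): joint angles nearest the present ones, or None.
- get_obs(): the state.
- grab_frame(name): name is "scene" or "top" or "wrist"; returns (picture, depth): 400x640x3 uint8, red, green, blue; 400x640 float32, m along the optical axis (not along the pixel's ray), 0 where there is no reading.
- get_calibration(name): a dict with "vfov" (degrees; the focal length in pixels is half the picture's height over the tangent of half this angle, whatever the lens; pixels are square), "cx", "cy" (the principal point, pixels), "rvec" (rotation vector, rad) and "tvec" (3), from world to camera coordinates, as OpenCV has them. Camera axes: x right, y down, z forward; pixel columns grow to the right and rows downward; lengths in m; the calibration is good to about 2 mm. The wrist camera is an equidistant fisheye: a pixel r from the principal point sees the ray r / f radians off the axis. A picture is of the moment at which its call begins: read the wrist's pose just before it. get_calibration takes no time and is no camera call; for the wrist camera it gives the pose at the moment of the call.
A pose or a line that the arm cannot do raises MotionError and nothing moves.
- job_done(): hands the job in; it is judged then, once.
Trained networks look in the newest picture that a camera, given by its name, has taken for a name from the list of things; names that differ only in an ending like _2 or _b are one class to them, and where a whole thing is asked for, a point or a joint stands for the part that bears it (a point fixed in the world has none). Each returns a list of dicts, best first, with "conf" (0 to 1); they miss things now and then, are a little off and sometimes report something else, mostly with a low value. They report only what shows in the picture. A call takes as long as a camera call. They do not tell look-alikes from the thing itself.
- regions_of(camera, label): "region" (400x640 bool, what is visible of it) and "extent" ([centre column, centre row, width, height] in pixels, round what is visible of it).
The state is a dict: "t": time; "joint_positions": joint angles; "qd": joint speeds; "effort": joint torques, N m; "position": TCP position; "orientation": TCP orientation; "wrist_force": force on the tool from outside, world axes, zero at the start; "torque": the same for the moment, N m; "grip_width": opening from 0.0 (shut) to 1.0 (fully open); "grasp_force": force on a finger pad.
Only numpy, scipy, OpenCV 4.12 (cv2) and the standard library are available. Lean on these libraries where they do the work, as an engineer would, in place of code of your own. Each camera call takes 0.05 s, during which the arm holds its last target. There are 200 camera calls.

## Working session

There is one attempt and no reset: what is moved stays moved. The work goes in short steps, each a Python script; the robot and the scene stay as the last script left them, time stands still between calls to the robot, and variables do not carry over. Pictures are saved under pics/ and viewed, at most 10 in all, crops included, and the job is handed in when it is done.

```bash
mkdir -p pics; ls
cat > h.py <<'E'
import numpy as np, cv2
from plant import *
def cam(n):
    c=get_calibration(n); R=cv2.Rodrigues(np.array(c["rvec"],float))[0]; t=np.array(c["tvec"],float).ravel()
    return c,R,t,200/np.tan(np.radians(c["vfov"]/2))
def world(n,u,v,d,C=None):   # pinhole (scene, top) or fisheye (wrist) pixels + depth -> world
    c,R,t,f=C or cam(n); u=np.asarray(u,float);v=np.asarray(v,float);d=np.asarray(d,float)
    x,y=(u-c["cx"])/f,(v-c["cy"])/f
    if n=="wrist":
        r=np.hypot(x,y)+1e-9; k=np.tan(r)/r; x,y=x*k,y*k
    return (np.stack([x*d,y*d,d],-1)-t)@R
def save(im,p,k=1): cv2.imwrite(p,cv2.resize(im[:,:,::-1],None,fx=k,fy=k,interpolation=cv2.INTER_CUBIC))
E
cat > a.py <<'E'
from h import *
ims=[]
for n in("scene","top"):
    im,d=grab_frame(n); np.savez("/tmp/"+n,im=im,d=d); save(im,f"pics/{n}.png")
    for l in("insert","wide_insert","station","pen_pot","bottle","tube_rack"):
        for r in regions_of(n,l)[:4]:
            m=r["region"]&(d>0); v,u=np.nonzero(m); p=world(n,u,v,d[m])
            print(n,l,round(r["conf"],2),np.round(r["extent"]),np.round(np.median(p,0),3),np.round(np.ptp(p,0),3))
print(get_obs()["t"],hold_point_z)
E
python3 a.py
```

```text
pics
scene insert 0.66 [372. 218.  26.  19.] [0.453 0.075 0.014] [0.071 0.064 0.022]
scene insert 0.65 [409. 232.  22.  17.] [0.423 0.191 0.014] [0.078 0.067 0.019]
scene insert 0.62 [406. 262.  30.  22.] [0.535 0.257 0.013] [0.082 0.063 0.021]
scene insert 0.43 [305. 236.  89.  69.] [0.684 0.033 0.032] [0.245 0.202 0.1  ]
scene wide_insert 0.62 [283. 172.  29.  20.] [ 0.471 -0.275  0.013] [0.084 0.097 0.021]
scene station 0.75 [304. 238.  87.  70.] [0.685 0.033 0.032] [0.276 0.207 0.1  ]
scene pen_pot 0.64 [475. 285.  33.  45.] [0.54  0.43  0.059] [0.111 0.069 0.086]
scene bottle 0.8 [218. 155.  22.  41.] [ 0.61  -0.414  0.064] [0.16  0.21  0.136]
scene tube_rack 0.78 [366. 291.  75.  69.] [0.716 0.273 0.056] [0.149 0.194 0.099]
top insert 0.77 [239. 257.  30.  30.] [0.415 0.186 0.014] [0.069 0.07  0.024]
top insert 0.66 [285. 245.  21.  25.] [0.447 0.068 0.015] [0.064 0.056 0.018]
top insert 0.64 [197. 253.  24.  29.] [0.427 0.297 0.014] [0.067 0.06  0.026]
top insert 0.61 [216. 215.  24.  26.] [0.529 0.251 0.014] [0.065 0.056 0.028]
top wide_insert 0.91 [422. 242.  32.  28.] [ 0.464 -0.28   0.015] [0.066 0.08  0.024]
top station 0.82 [314. 172.  60.  98.] [0.635 0.    0.031] [0.249 0.151 0.106]
top station 0.29 [214. 212.  22.  24.] [0.529 0.25  0.014] [0.066 0.053 0.028]
top pen_pot 0.57 [142. 209.  38.  33.] [0.526 0.439 0.048] [0.083 0.101 0.094]
top bottle 0.81 [486. 190.  36.  28.] [ 0.592 -0.418  0.088] [0.072 0.092 0.141]
top tube_rack 0.81 [213. 150.  63.  35.] [0.684 0.249 0.057] [0.109 0.174 0.104]
top tube_rack 0.51 [216. 214.  20.  26.] [0.529 0.252 0.014] [0.063 0.052 0.024]
0.7 0.0187
```

Run:
```python
import cv2
im=cv2.imread("pics/top.png")[110:290,120:450]
cv2.imwrite("pics/topc.png",cv2.resize(im,None,fx=2.4,fy=2.4,interpolation=cv2.INTER_CUBIC))
```

```text
(no output)
```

View pics/topc.png

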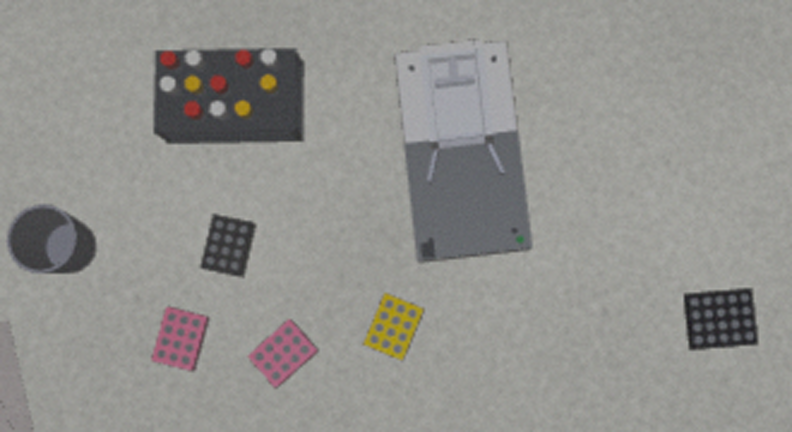

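View pics/scene.png

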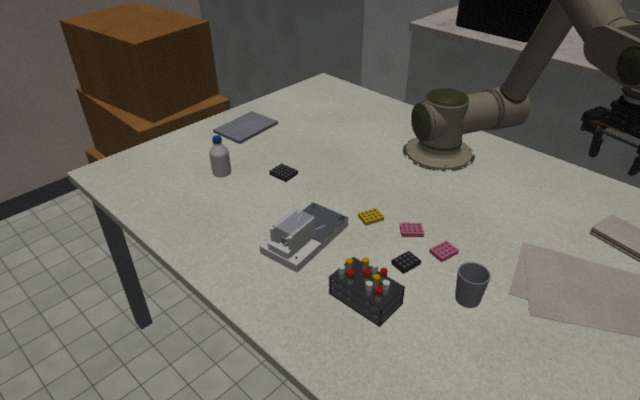

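The top picture has four insert-like things. In full-picture pixels they are black 4x3 at (215,212), pinks at (239,257) and (197,253), and yellow at (285,245). The wide black 4x5 one is at (422,242). The black 4x3 at world (0.529, 0.251) fits the description. I'll go above it, confirm it in a wrist crop, and fit the station from above too.

```bash
cat >> h.py <<'E'
def ori(yaw,a=90,flip=False):  # tool z leans forward along yaw; a = angle below horizontal
    y,a=np.radians(yaw),np.radians(a); d=np.array([np.cos(y),np.sin(y),0]); u=np.array([0,0,1.])
    z=np.cos(a)*d-np.sin(a)*u; x=np.sin(a)*d+np.cos(a)*u
    if flip: x=-x
    return np.stack([x,np.cross(z,x),z],1)
E
cat > b.py <<'E'
from h import *
o=get_obs(); c,R,t,f=cam("wrist")
print("cam in tool",np.round(np.array(o["orientation"]).T@(-R.T@t-o["position"]),3), np.round(o["orientation"],2).tolist())
for fl in(0,1):
    for n,p,r in(("ins",[.529,.251,.15],ori(-11,90,fl)),("sta",[.55,0,.2],ori(5,90,fl)),("lean",[.68,.01,.05],ori(5,40,fl))):
        q=inverse_kinematics(p,r); print(fl,n,None if q is None else np.round(q,0))
E
python3 b.py
```

```text
cam in tool [ 0.074  0.    -0.173] [[-0.97, 0.23, -0.0], [0.23, 0.97, -0.0], [0.0, -0.0, -1.0]]
0 ins [ 14.  28.  74.  -0.  77. 115.]
0 sta [-12.  22.  76.   0.  82.  73.]
0 lean [-16.  36. 105. 120.  18. -45.]
1 ins [ 14.  28.  74.  -0.  77. -65.]
1 sta [ -12.   22.   76.    0.   82. -107.]
1 lean [-16.  36. 105. 120.  18. 135.]
```

```bash
cat > c.py <<'E'
from h import *
def look(n,l,zlo,zhi):
    C=cam("wrist"); im,d=grab_frame("wrist"); np.savez("/tmp/"+n,im=im,d=d,R=C[1],t=C[2]); save(im,f"pics/{n}.png")
    for r in regions_of("wrist",l)[:4]:
        m=r["region"]&(d>0); v,u=np.nonzero(m); p=world("wrist",u,v,d[m],C); p=p[(p[:,2]>zlo)&(p[:,2]<zhi)]
        if len(p)<20: continue
        b=cv2.minAreaRect((p[:,:2]*1000).astype(np.float32)); print(l,round(r["conf"],2),np.round(r["extent"]),np.round(np.median(p,0),4),"rect",np.round(b[0],1),np.round(b[1],1),round(b[2],1),np.round(im[r["region"]].mean(0)))
movep([.63-.11,0,.28],ori(5)); look("w_sta","station",.02,.2)
movep([.529-.074,.255,.20],ori(-11)); look("w_ins","insert",.009,.02)
print(get_obs()["t"])
E
python3 c.py
python3 - <<'E'
import cv2,numpy as np
a=cv2.imread("pics/w_sta.png");b=cv2.imread("pics/w_ins.png")
cv2.imwrite("pics/both.png",cv2.resize(np.hstack([a[:,100:500],b[:,100:500]]),None,fx=1,fy=1))
E
```

```text
station 0.88 [324.  83.  97. 166.] [6.371e-01 6.000e-04 3.090e-02] rect [ 6.407e+02 -2.000e-01] [230.9 125.1] 8.0 [118. 119. 120.]
insert 0.97 [307. 111.  40.  47.] [0.5311 0.2518 0.0145] rect [531.2 252.3] [45.8 59.7] 79.2 [69. 69. 68.]
insert 0.92 [457. 154.  42.  54.] [0.4497 0.071  0.0148] rect [448.5  69. ] [48.  60.3] 69.4 [130. 113.  50.]
insert 0.89 [376. 196.  59.  60.] [0.4184 0.1873 0.0146] rect [417.3 187. ] [46.5 60.2] 43.9 [137.  90. 103.]
insert 0.74 [283. 204.  39.  54.] [0.431  0.2972 0.0144] rect [429.8 297.4] [44.9 60.5] 76.5 [137.  85. 101.]
4.3417
```

View pics/both.png

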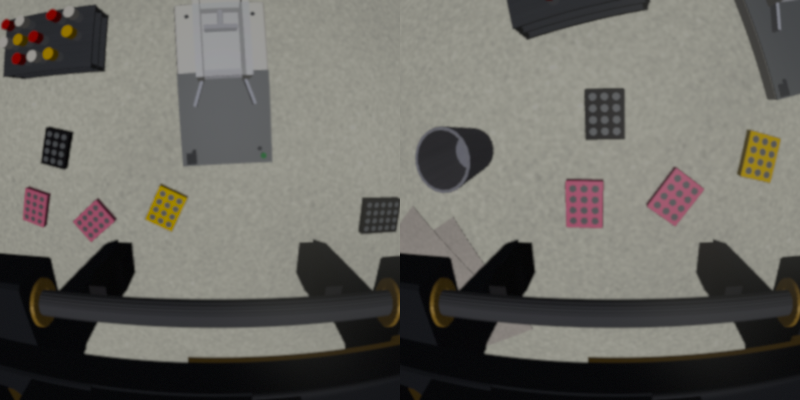

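The black 4x3 insert is confirmed at (605,113) in the right half, 45.8 x 59.7 mm with yaw about -10.8°. The station is top centre of the left half. I'll check its yaw offline using only the level base surface.

```bash
cat > d.py <<'E'
from h import *
f=np.load("/tmp/w_sta.npz"); c=cam("wrist"); C=(c[0],f["R"],f["t"],c[3]); d=f["d"]; v,u=np.nonzero(d>0); p=world("wrist",u,v,d[v,u],C)
m=(abs(p[:,0]-.64)<.16)&(abs(p[:,1])<.12)
for lo,hi in((.02,.037),(.022,.2),(.075,.2)):
    k=m&(p[:,2]>lo)&(p[:,2]<hi); print(lo,k.sum(),cv2.minAreaRect((p[k,:2]*1000).astype(np.float32)))
for yaw in(6,7,8,9):
    y=np.radians(yaw); k=m&(p[:,2]>.02); q=(p[k,:2]-[.6407,-.0002])@np.array([[np.cos(y),-np.sin(y)],[np.sin(y),np.cos(y)]])*1000
    print(yaw,*[np.round(np.percentile(q[(q[:,0]>a)&(q[:,0]<a+20),1],[1,99]),1) for a in(-110,-80,-50,-20)],np.round(np.percentile(q[:,0],[.3,99.7]),1))
y=np.radians(8); o=np.array([.6407,-.0002])+.015*np.array([np.cos(y),np.sin(y)]); q=(p[:,:2]-o)@np.array([[np.cos(y),-np.sin(y)],[np.sin(y),np.cos(y)]])*1000
for x0 in(-60,-47,-40,-30,-22,-10,-4,10,30,48,60):
    k=m&(abs(q[:,0]-x0)<2.5); a=q[k,1]; z=p[k,2]*1000; h=a[(z>38)&(abs(a)<45)]
    print(x0,"z mid",np.round(np.median(z[abs(a)<15]),1),"high y",np.round(sorted(h)[::max(1,len(h)//8)],0))
E
python3 d.py
```

```text
0.02 10212 ((640.647216796875, 0.04383087158203125), (230.9730224609375, 125.54169464111328), 8.175823211669922)
0.022 14837 ((640.647216796875, 0.04383087158203125), (230.9730224609375, 125.54169464111328), 8.175823211669922)
0.075 4271 ((687.6278076171875, 7.2465972900390625), (98.42300415039062, 66.90636444091797), 8.05591869354248)
6 [-71.8  98.1] [-64.   58.4] [-62.1  59.7] [-61.5  61. ] [-133.4  105.9]
7 [-69.7 100.1] [-62.7  59.5] [-61.6  60. ] [-61.2  61.2] [-134.2  106. ]
8 [-68.4 101.8] [-61.2 102.3] [-61.1  60.8] [-60.9  61.4] [-135.   106.1]
9 [-68.8 103.1] [-58.4 107.6] [-60.3  61.5] [-60.4  61.6] [-135.8  106.1]
-60 z mid 30.4 high y []
-47 z mid 30.5 high y [-40. -39. -38. -37. -36. -35.  37.  39.  40.  40.  41.]
-40 z mid 30.7 high y [-38. -37. -36. -35. -34. -33.  36.  37.  38.  40.]
-30 z mid 30.6 high y [-35. -33. -32. -31. -30.  31.  33.  34.  35.]
-22 z mid 30.7 high y [-32. -31. -30. -28.  28.  29.  31.  32.  34.]
-10 z mid 91.8 high y [-33. -25. -16.  -8.   1.   9.  17.  25.  33.]
-4 z mid 92.7 high y [-32. -24. -16.  -7.   1.   9.  17.  25.  33.]
10 z mid 92.5 high y [-33. -25. -15.  -7.   1.   9.  17.  25.  34.]
30 z mid 92.7 high y [-31. -23. -15.  -7.   1.   9.  17.  25.  33.]
48 z mid 92.7 high y [-31. -23. -15.  -7.   1.   8.  17.  25.  33.]
60 z mid 92.6 high y [-32. -25. -17.  -9.   0.   7.  17.  26.  34.]
```

```bash
cat >> h.py <<'E'
YAW=8.1; O=np.array([.6555,.0025,0])
_y=np.radians(YAW); RS=np.array([[np.cos(_y),-np.sin(_y),0],[np.sin(_y),np.cos(_y),0],[0,0,1]])
def S(x,y,z): return O+RS@np.array([x,y,z])/1000
def sta(p): return np.round(RS.T@(np.asarray(p)-O)*1000,1)
def ws(tag=""):
    o=get_obs(); print(tag,"t",round(o["t"],2),"tcp",sta(o["position"]),"F",np.round(RS.T@np.array(o["wrist_force"]),1),"grip",round(o["grip_width"]*88,1),round(o["grasp_force"],1))
E
cat > e.py <<'E'
from h import *
print([inverse_kinematics(S(*p),ori(YAW,a)).round(0) if inverse_kinematics(S(*p),ori(YAW,a)) is not None else None for p,a in(((-80,0,34),90),((-25,0,34),90),((0,0,42),45),((0,0,42),50))])
movep([.5312,.2523,.09],ori(-10.8))
print(movel([.5312,.2523,.004],speed=.1,contact_N=8)); ws("down")
close(20); ws("grip")
movel([.5312,.2523,.12],speed=.2); ws("up")
movep(S(-80,0,100),ori(YAW)); 
print(movel(S(-80,0,50),speed=.1)); print(movel(S(-80,0,30),speed=.03,contact_N=4)); ws("on apron")
E
python3 e.py
```

```text
[array([-13.,  35.,  84.,  -0.,  61.,  69.]), array([-11.,  39.,  74.,   0.,  66.,  71.]), array([-18.,  34., 106.,  97.,  18., -27.]), array([-17.,  34., 103.,  68.,  17.,   4.])]
False
down t 5.95 tcp [-87.5 264.9   4.7] F [-0.  -0.3  0.7] grip 87.9 0.0
grip t 7.25 tcp [-87.9 264.8   4. ] F [ 0.3 -0.3 -0. ] grip 0.2 0.0
up t 7.98 tcp [-88.5 264.7 118.9] F [-0.1  0.4  0.1] grip 0.5 0.0
False
False
on apron t 10.48 tcp [-79.9  -0.   30.1] F [ 0.1 -0.7 -0.1] grip 0.1 0.0
```

The fingers closed to zero, so the grasp missed. I'll raise the arm and look.

```bash
cat > g.py <<'E'
from h import *
movel(S(-80,0,100),speed=.2); open_jaws()
movep([.529-.074,.255,.20],ori(-11))
exec(open("c.py").read().split("movep")[0].replace("from h import *",""))
look("w2","insert",.009,.03); ws()
im=cv2.imread("pics/w2.png"); top,_=grab_frame("top")
b=cv2.resize(top[110:290,120:450,::-1],(400,218)); cv2.imwrite("pics/w2b.png",np.vstack([im[:,100:500],b])[:600])
E
python3 g.py
```

```text
insert 0.94 [376. 195.  57.  59.] [0.4183 0.1873 0.0146] rect [417.2 187.1] [46.8 60.4] 43.6 [137.  90. 103.]
insert 0.85 [284. 202.  42.  50.] [0.4316 0.2969 0.0143] rect [429.9 297.9] [45.  60.2] 78.1 [136.  85. 101.]
insert 0.8 [460. 156.  39.  52.] [0.4499 0.0713 0.0148] rect [448.7  69.4] [47.  60.2] 69.7 [129. 112.  48.]
insert 0.76 [305. 114.  38.  48.] [0.5315 0.2524 0.0145] rect [530.9 252.7] [44.7 59.5] 78.7 [68. 68. 68.]
 t 13.58 tcp [-162.5  277.3  199.5] F [-0.9  0.4 -0.3] grip 88.4 0.0
```

View pics/w2b.png

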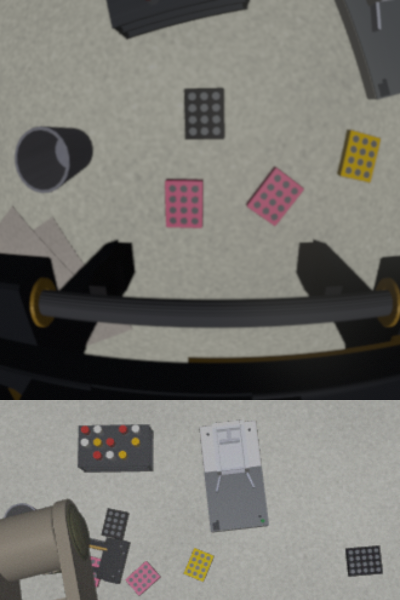

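```bash
cat > i.py <<'E'
from h import *
o=get_obs(); c,R,t,f=cam("wrist"); P=np.array(o["position"]);T=np.array(o["orientation"])
print(np.round(T,3).tolist(),np.round(R@T,3).tolist(),f,c["cx"],c["cy"])
def proj(w):
    q=R@w+t; th=np.arctan2(np.hypot(q[0],q[1]),q[2]); k=th*f/np.hypot(q[0],q[1]); return np.round([c["cx"]+q[0]*k,c["cy"]+q[1]*k],0),round(float(q[2]),3)
for l in([0,0,0],[0,.044,0],[0,-.044,0],[.009,.044,0],[.009,-.044,0],[0,.0615,0],[0,.044,-.04]): print(l,proj(P+T@np.array(l)))
_,d=grab_frame("wrist")
for r in range(225,330,10): print(r,np.round(d[r,205:240:6],3),np.round(d[r,395:430:6],3))
E
python3 i.py
```

```text
[[0.981, -0.192, -0.001], [-0.192, -0.981, -0.0], [-0.001, 0.0, -1.0]] [[0.0, 1.0, -0.002], [-0.959, -0.0, -0.285], [-0.285, 0.002, 0.958]] 309.70691628693146 315.26220192971607 203.48573737390197
[0, 0, 0] (array([315., 239.]), 0.186)
[0, 0.044, 0] (array([386., 239.]), 0.187)
[0, -0.044, 0] (array([243., 239.]), 0.186)
[0.009, 0.044, 0] (array([387., 225.]), 0.184)
[0.009, -0.044, 0] (array([242., 225.]), 0.184)
[0, 0.0615, 0] (array([413., 238.]), 0.187)
[0, 0.044, -0.04] (array([403., 270.]), 0.148)
225 [0.397 0.397 0.395 0.397 0.395 0.395] [0.396 0.395 0.397 0.398 0.395 0.397]
235 [0.4   0.401 0.402 0.399 0.401 0.401] [0.4   0.4   0.401 0.401 0.399 0.4  ]
245 [0.15  0.15  0.154 0.156 0.156 0.405] [0.405 0.156 0.155 0.154 0.15  0.15 ]
255 [0.14  0.144 0.143 0.143 0.153 0.41 ] [0.409 0.153 0.144 0.143 0.144 0.139]
265 [0.132 0.133 0.135 0.141 0.153 0.412] [0.414 0.153 0.143 0.136 0.133 0.134]
275 [0.126 0.127 0.135 0.142 0.151 0.418] [0.419 0.152 0.141 0.137 0.129 0.125]
285 [0.118 0.126 0.135 0.141 0.423 0.422] [0.422 0.423 0.142 0.135 0.127 0.116]
295 [0.079 0.122 0.134 0.428 0.427 0.428] [0.426 0.427 0.428 0.135 0.123 0.08 ]
305 [0.076 0.077 0.078 0.076 0.077 0.076] [0.077 0.077 0.076 0.077 0.076 0.077]
315 [0.075 0.077 0.076 0.076 0.076 0.076] [0.076 0.076 0.075 0.075 0.076 0.076]
325 [0.445 0.444 0.444 0.442 0.443 0.444] [0.444 0.444 0.444 0.445 0.444 0.447]
```

Fingertips show about 30 mm nearer the camera than the nominal TCP, so the tips sit higher than assumed. I'll measure their tool-frame position at different openings.

```bash
cat > j.py <<'E'
from h import *
def tips(tag):
    o=get_obs(); C=cam("wrist"); im,d=grab_frame("wrist"); P=np.array(o["position"]);T=np.array(o["orientation"])
    v,u=np.nonzero((d>.05)&(d<.25)); q=(world("wrist",u,v,d[v,u],C)-P)@T*1000
    k=(abs(q[:,1])<75)&(abs(q[:,0])<30)&(q[:,2]>-70); q=q[k]
    print(tag,round(o["grip_width"],3),len(q),"zmax pct",np.round(np.percentile(q[:,2],[50,90,98,100]),1))
    for s in(1,-1):
        a=q[q[:,1]*s>0]; e=a[a[:,2]>a[:,2].max()-8]; print("  side",s,"tip x",np.round(np.percentile(e[:,0],[2,98]),1),"y",np.round(np.percentile(e[:,1],[2,98]),1),"z",np.round(np.percentile(e[:,2],[2,98]),1))
    return im
a=tips("open"); close(5); b=tips("closed"); ws()
save(np.hstack([a[180:340,120:510],b[180:340,120:510]]),"pics/tips.png")
E
python3 j.py
```

```text
open 0.999 4327 zmax pct [-50.1 -32.7 -27.9 -25.5]
  side 1 tip x [-7.5 11. ] y [43.8 56.4] z [-34.1 -26.4]
  side -1 tip x [-7.7 10.9] y [-55.3 -43.5] z [-33.4 -26.4]
closed 0.007 2532 zmax pct [-48.6 -32.9 -27.8 -25.4]
  side 1 tip x [ 7.8 11.1] y [ 0.1 13.5] z [-33.2 -26.2]
  side -1 tip x [ 8.5 11.3] y [-12.8  -0.4] z [-33.4 -26.1]
 t 15.08 tcp [-162.9  278.2  200. ] F [ 0.1  0.9 -0.2] grip 0.7 0.0
```

View pics/tips.png

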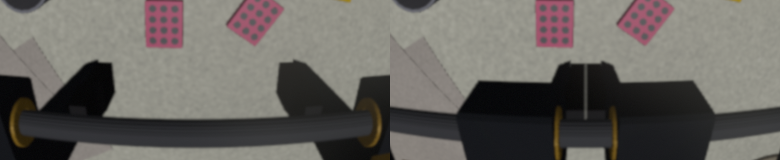

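The real tips end about 25.5 mm short of the reported TCP, both open and closed, which explains the miss. I'll command with that offset, checking it by light contact with the bench.

```bash
cat >> h.py <<'E'
L=.0255
def tp(p,R): return np.asarray(p,float)+L*R[:,2]      # TCP command for a real fingertip position
_m=movel
def tl(p,R,speed=.1,contact_N=None): return _m(tp(p,R),R,speed=speed,contact_N=contact_N)
def tip():
    o=get_obs(); return sta(np.array(o["position"])-L*np.array(o["orientation"])[:,2])
def ws(tag=""):
    o=get_obs(); print(tag,"t",round(o["t"],2),"tip",tip(),"F",np.round(RS.T@np.array(o["wrist_force"]),1),"grip",round(o["grip_width"]*88,1),round(o["grasp_force"],1))
E
cat > k.py <<'E'
from h import *
# body profile behind the real tips (closed view, fingers closed now)
o=get_obs(); C=cam("wrist"); im,d=grab_frame("wrist"); v,u=np.nonzero((d>.01)&(d<.3))
q=(world("wrist",u,v,d[v,u],C)-np.array(o["position"]))@np.array(o["orientation"])*1000
for z in range(-30,-150,-10):
    k=(q[:,2]>z-10)&(q[:,2]<=z); print(z,k.sum(),np.round(np.percentile(q[k],[2,98],axis=0)[:,:2].T.ravel(),0) if k.sum()>10 else "")
open_jaws(); R=ori(-10.8); p=np.array([.531,.2525,0])
movep(tp(p+[0,0,.06],R),R)
print(tl(p+[0,0,.010],R,.1,6)); print(tl(p+[0,0,-.004],R,.02,3)); ws("bench")
E
python3 k.py
```

```text
-30 475 [  9.  11. -13.  14.]
-40 765 [ -4.  11. -14.  14.]
-50 538 [  7.  11. -11.  11.]
-60 609 [  9.  11. -10.  10.]
-70 550 [-8. 11. -9.  9.]
-80 118 [-10.   2.  -8.   8.]
-90 3827 [ -5.  35. -81.  81.]
-100 14121 [  2.  35. -78.  79.]
-110 16934 [ 16.  35. -79.  79.]
-120 13785 [  2.  35. -83.  82.]
-130 19894 [  1.  34. -89.  89.]
-140 0 
False
True
bench t 18.4 tip [-8.81e+01  2.65e+02 -1.00e-01] F [-2.1 -0.4  4.4] grip 87.9 2.4
```

The offset holds: contact came at tip z = -0.1 mm. Now grasp and place on the apron.

```bash
cat > l.py <<'E'
from h import *
R=ori(-10.8); p=np.array([.531,.2525,0])
tl(p+[0,0,.003],R,.05); close(20); ws("grip")
if get_obs()["grip_width"]*88<30: raise SystemExit
tl(p+[0,0,.11],R,.2); ws("up")
R=ori(YAW); movep(tp(S(-82,0,80),R),R)
tl(S(-82,0,45),R,.12); print(tl(S(-82,0,28),R,.03,3)); ws("apron")
open_jaws(); tl(S(-82,0,75),R,.2); ws("off")
im,d=grab_frame("wrist"); C=cam("wrist"); save(im,"pics/ap.png")
for r in regions_of("wrist","insert")[:3]:
    m=r["region"]&(d>0); v,u=np.nonzero(m); q=world("wrist",u,v,d[m],C); q=q[(q[:,2]>.036)]
    if len(q)>20: b=cv2.minAreaRect((q[:,:2]*1000).astype(np.float32)); print(round(r["conf"],2),sta([b[0][0]/1e3,b[0][1]/1e3,np.median(q[:,2])]),np.round(b[1],1),b[2])
E
python3 l.py
```

```text
grip t 19.36 tip [-88. 265.   3.] F [ 0.1 -0.3 -0.2] grip 45.6 20.0
up t 20.04 tip [-88.7 265.  109. ] F [ 0.3  0.  -1.6] grip 45.7 20.0
True
apron t 21.98 tip [-81.8  -0.1  32.3] F [1.5 0.1 1.6] grip 45.6 20.0
off t 23.11 tip [-81.8  -0.1  75.5] F [-0.4 -0.1 -0.2] grip 87.8 0.0
0.96 [-82.4  -0.3  43.7] [60.9 46.2] 7.9351043701171875
```

```bash
cat > m.py <<'E'
from h import *
R=ori(YAW); close(10)
tl(S(-128,0,75),R,.25); tl(S(-128,0,36),R,.15,8); ws("behind")
print(tl(S(-34,0,36),R,.045,15)); ws("pushed")
print(tl(S(-31,0,36),R,.02,15)); ws("pushed2")
tl(S(-45,0,37),R,.1); ws("back")
im,d=grab_frame("wrist"); save(im,"pics/push1.png")
tl(S(-60,0,70),R,.2)
for a in(40,45,50,55,60):
    Q=ori(YAW,a)
    print(a,[None if (q:=inverse_kinematics(tp(S(*p),Q),Q)) is None else np.round(q,0).tolist() for p in((-45,0,50),(0,0,46),(8,0,46))])
E
python3 m.py
```

```text
behind t 25.25 tip [-1.273e+02 -1.000e-01  3.600e+01] F [ 0.5 -0.5 -0.6] grip 0.2 0.0
False
pushed t 27.49 tip [-34.1   0.   36. ] F [-1.6  0.7  1.1] grip 0.5 0.9
False
pushed2 t 27.79 tip [-30.9   0.   36. ] F [-1.4 -0.3  1.8] grip 0.5 0.9
back t 28.08 tip [-44.7  -0.1  37.2] F [-0.   0.1  1.1] grip 0.1 0.0
40 [[-20.0, 36.0, 113.0, 124.0, 26.0, -57.0], [-18.0, 38.0, 106.0, 120.0, 23.0, -49.0], [-17.0, 38.0, 105.0, 118.0, 22.0, -47.0]]
45 [[-19.0, 34.0, 111.0, 108.0, 20.0, -39.0], [-17.0, 37.0, 104.0, 99.0, 18.0, -27.0], [-16.0, 37.0, 102.0, 96.0, 17.0, -25.0]]
50 [[-18.0, 33.0, 108.0, 82.0, 17.0, -13.0], [-16.0, 36.0, 101.0, 69.0, 16.0, 2.0], [-16.0, 37.0, 99.0, 67.0, 16.0, 6.0]]
55 [[-17.0, 33.0, 104.0, 54.0, 18.0, 16.0], [-15.0, 36.0, 97.0, 43.0, 19.0, 29.0], [-15.0, 36.0, 96.0, 42.0, 20.0, 31.0]]
60 [[-16.0, 33.0, 101.0, 33.0, 22.0, 37.0], [-14.0, 36.0, 94.0, 27.0, 25.0, 45.0], [-14.0, 36.0, 93.0, 26.0, 25.0, 47.0]]
```

View pics/push1.png

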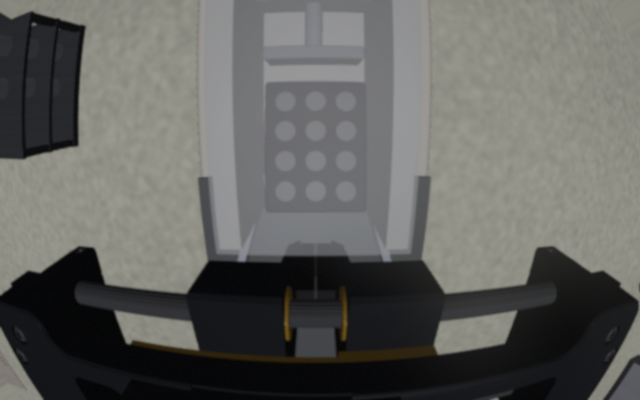

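Seen through the guard, the insert lies straight in the track (265-365, 82-212) with its far end near the pusher at row 60. The fingers are at row 245. Now lean in and push.

```bash
cat > n.py <<'E'
from h import *
R=ori(YAW,45)
movep(tp(S(-70,0,100),R),R); ws("lean")
tl(S(-48,0,46),R,.15,8); ws("in")
for x in(-22,-14,-8,-4,-1,1.5,4):
    s=tl(S(x,0,45),R,.04,18); ws(x)
    if s: print("contact"); break
E
python3 n.py
```

```text
lean t 29.89 tip [-69.6   0.   99.8] F [0.6 0.6 0.1] grip 0.7 0.0
in t 30.43 tip [-47.9   0.2  46. ] F [ 0.2 -0.4  0.2] grip 0.4 0.0
-22 t 31.23 tip [-22.2   0.1  45. ] F [-0.6  0.5  0.1] grip 0.8 0.0
-14 t 31.58 tip [-14.1   0.   45. ] F [-1.1  0.3  0.5] grip 0.5 0.0
-8 t 31.88 tip [-8.2  0.1 44.9] F [-0.5 -0.5  0.2] grip 0.6 0.5
-4 t 32.13 tip [-4.1  0.  44.9] F [-1.7 -0.2  0.3] grip 0.5 0.6
-1 t 32.38 tip [-0.7 -0.  45.1] F [ 0.3  0.1 -0. ] grip 0.6 0.1
1.5 t 32.63 tip [ 1.5  0.  45. ] F [-1.3 -0.1  0.2] grip 0.2 0.6
4 t 32.88 tip [ 4.1  0.  45. ] F [-2.2  0.4  0.1] grip 0.6 1.0
```

```bash
cat > p.py <<'E'
from h import *
im,d=grab_frame("wrist"); save(im[0:330,120:520],"pics/lean.png",1.8); ws()
E
python3 p.py
```

```text
t 32.93 tip [ 4.1  0.  45. ] F [-2.3  0.4  0.8] grip 0.4 0.9
```

View pics/lean.png

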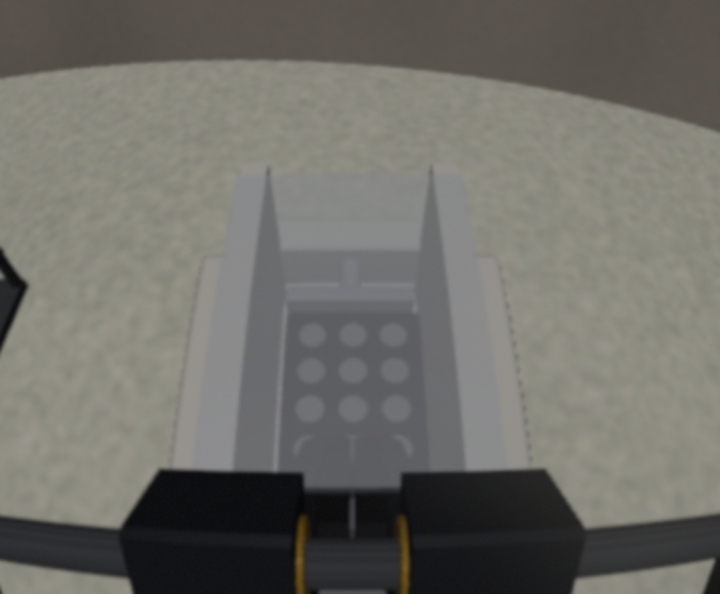

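```bash
cat > q.py <<'E'
from h import *
C=cam("wrist"); cc=-C[1].T@C[2]
def at(r,col,z):
    p=world("wrist",120+col/1.8,r/1.8,1.,C); k=(z/1000-cc[2])/(p[2]-cc[2]); return sta(cc+k*(p-cc))[:2]
for n,r,c in(("pusher top",288,351),("far edge",308,353),("m1",335,353),("m2",371,353),("m3",408,353),("m4",447,353)): print(n,*[at(r,c,z) for z in(42,46,49)])
im=cv2.imread("pics/ap.png"); g=cv2.cvtColor(im,cv2.COLOR_BGR2GRAY); print(sta(cc))
E
python3 q.py
```

```text
pusher top [70.4 -0.1] [67.4 -0.1] [65.2 -0.1]
far edge [61.8 -0.8] [59.  -0.8] [57.  -0.8]
m1 [50.8 -0.8] [48.3 -0.8] [46.5 -0.8]
m2 [37.1 -0.8] [35.  -0.8] [33.4 -0.7]
m3 [24.  -0.8] [22.2 -0.7] [20.9 -0.7]
m4 [11.  -0.8] [ 9.6 -0.7] [ 8.5 -0.7]
[-47.3   0.  201.3]
```

The finger face geometry (line through tip (4,45) at 45°) together with the far edge at x≈61.8 implies the near top edge is already down at z≈42. I'll nudge once more downward, withdraw along the tool axis and check.

```bash
cat > r.py <<'E'
from h import *
R=ori(YAW,45)
print(tl(S(4.5,0,43.5),R,.02,12)); ws("nudge")
tl(S(-14,0,62),R,.1); tl(S(-55,0,90),R,.2); ws("out")
im,d=grab_frame("wrist"); save(im[60:390,120:520],"pics/home.png",1.8)
C=cam("wrist"); np.savez("/tmp/home",im=im,R=C[1],t=C[2]); print(get_obs()["t"])
E
python3 r.py
```

```text
False
nudge t 33.18 tip [ 4.5  0.  44.5] F [-9.9  1.2 10.7] grip 0.4 7.2
out t 33.99 tip [-54.3  -0.4  90.1] F [-0.1  0.5 -0.1] grip 0.6 0.0
34.0417
```

View pics/home.png

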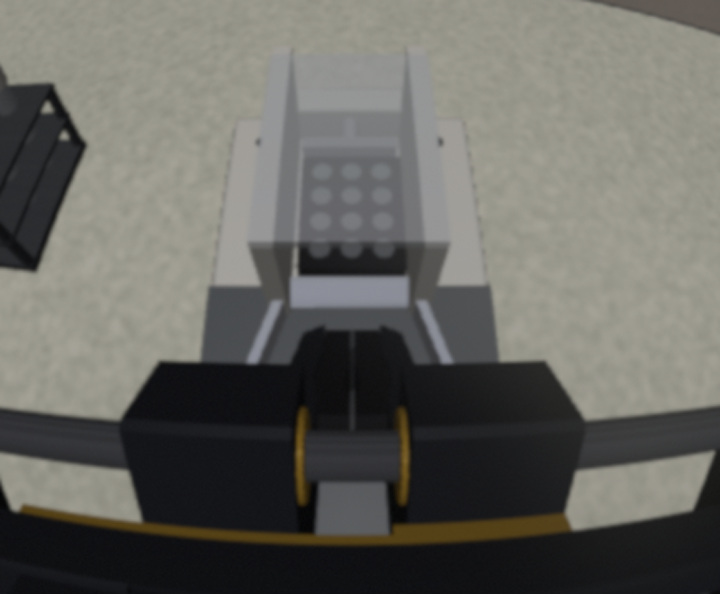

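```bash
cat > s.py <<'E'
from h import *
z=np.load("/tmp/home.npz"); c=cam("wrist"); R,t,f=z["R"],z["t"],c[3]; c=c[0]
def pj(x,y,h):
    q=R@S(x,y,h)+t; r=np.hypot(q[0],q[1]); k=np.arctan2(r,q[2])*f/r; return np.round([(c["cx"]+q[0]*k-120)*1.8,(c["cy"]+q[1]*k-60)*1.8],0)
for n,p in dict(foot=(-12,0,30),crest0=(-2,0,35),crest1=(0,0,35),near_top=(0,0,42),far_top=(60,0,42),tilt_near_top=(0,0,49),m1=(50,0,42),m4=(10,0,42),m4tilt=(10,0,47.5),guard=(-16,0,88)).items(): print(n,pj(*p))
g=z["im"].astype(int).sum(2)//3; col=int(330/1.8)+120
print([(int((r-60)*1.8),int(g[r,col-2:col+3].mean())) for r in range(190,236)])
E
python3 s.py
```

```text
foot [350. 307.]
crest0 [350. 281.]
crest1 [350. 277.]
near_top [350. 269.]
far_top [350. 155.]
tilt_near_top [350. 261.]
m1 [350. 172.]
m4 [350. 248.]
m4tilt [350. 241.]
guard [349. 248.]
[(234, 102), (235, 102), (237, 101), (239, 95), (241, 81), (243, 68), (244, 64), (246, 60), (248, 56), (250, 52), (252, 46), (253, 40), (255, 34), (257, 29), (259, 27), (261, 26), (262, 26), (264, 26), (266, 25), (268, 23), (270, 22), (271, 25), (273, 49), (275, 90), (277, 125), (279, 139), (280, 143), (282, 144), (284, 145), (286, 144), (288, 145), (289, 145), (291, 145), (293, 145), (295, 144), (297, 144), (298, 143), (300, 141), (302, 137), (304, 130), (306, 114), (307, 93), (309, 81), (311, 78), (313, 77), (315, 77)]
```

The fresh view matches home and flat: first mark row 172 (predicted 172), last mark row about 248 (predicted 248; 241 if tilted), and the lip fully visible in front of the insert's near end (rows 277-307). The robot is clear, so I'm handing in.

```bash
python3 -c "
from h import *
R=ori(YAW,45); tl(S(-75,0,115),R,.2); ws(); print(job_done())"
```

```text
t 34.35 tip [-74.1  -0.3 114.9] F [-0.1  0.   0.4] grip 0.8 0.0
the job is handed in; nothing more can be done
None
```

The smaller black insert is in the station pocket, flat behind the lip and released. I handed the job in at 34.4 s with the robot clear; the last wrist-camera view matched the home position.

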